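# One dry feed stroke on the rotary microtome

### The arm

A 6-joint arm with a two-finger parallel gripper is mounted at the origin on the work surface. World frame = base frame: x ahead of the robot, y to its left, z up, the work surface at z = 0. Lengths are in m, angles in rad, forces in N, time in s.
With the tool pointing down it reaches from about 0.375 to 0.975 m from the base axis. Payload 3.8 kg.
Tool frame: the origin (TCP) lies at the very end of the fingers, on their centre line; the grasp point (between the pads) lies 19 mm behind it; z points along the fingers, y is the line along which they close (so a half turn about z gives the same grasp; the last joint's range is limited). The gripper opens to 85 mm and grips with 20 to 120 N. Pads are 22 mm wide; open, the fingers measure 114 mm over their backs; the gripper's body (76 mm by 85 mm) begins 54 mm behind the grasp point. The pads swing forward as they close: fully open they stand 13 mm farther back than shut.
Start: joints at [1.178, 0.264, 1.604, -0, 1.274, -0.037], TCP at [0.235, 0.633, 0.207] pointing down, gripper open.
Joint ranges: [-2.63, 2.63], [-0.94, 2.18], [0.31, 2.57], [-1.31, 4.45], [0, 2.66], [-2.55, 2.55]. Speed limits (rad/s): [2.57, 2.57, 3.14, 3.14, 3.14, 3.14].

### API

Orientations are given as a rotation vector (axis times angle).
In Python, from rig import * gives the robot as it stands.
- The arm moves only by the shell command python3 -m creep 'ROWS'. ROWS is a JSON object of lists of equal length, an entry for each row: "rotation": the turn, a rotation vector about the tool's x, y, z in degrees, a list of three; "translation": the shift along the tool's x, y, z in cm, a list of three; "gripper": the closure in counts, from 0 (fully open) to 255 (shut). A call has 1 to 12 rows; each row shifts and turns the commanded pose from where the row before left it, along the tool's axes as they then stand; what a row does not reach is not made up. A row lasts 1/8 s, in which the tool goes at most 62.5 mm and 10.7 degrees, less where a joint would pass 70% of its speed; a pose out of reach is approached as far as the arm can. A call with a gripper value outside its range is refused whole. The fingers move at their own pace and stop on an object; the grip force is fixed at half the most. Time passes only in rows, so rows that do not move let the fingers close. It gives the time, the measured TCP pose, the force, the opening and the grip force at its end, in the units of the state.
- state(): the state, without advancing time (a new reading comes with each control period).
- read_camera(name): name is "scene" or "side" or "wrist"; returns a dict with "frame" (400x640x3 uint8, blue, green, red), "intrinsics" (3x3 intrinsics, pixels), "rvec" (rotation vector, rad) and "tvec" (3), from world to camera coordinates, as OpenCV has them. Camera axes: x right, y down, z forward; pixel columns grow to the right and rows downward; lengths in m; the calibration is good to about 2 mm. A picture is of the moment at which its call begins. There is no depth.
- finish_job(): hands the job in; it is judged then, once.
The state is a dict: "time": time; "joint_positions": joint angles; "dq": joint speeds; "tau": joint torques, N m; "tcp_pos": TCP position; "eef_rot": TCP orientation; "wrist_force": force on the tool from outside, world axes, zero at the start; "moment": the same for the moment, N m; "gripper_width": finger opening in m; "grip_force": force on a finger pad.
Only numpy, scipy, OpenCV 4.12 (cv2) and the standard library are available. Lean on these libraries where they do the work, as an engineer would, in place of code of your own. Each camera call takes 0.05 s, during which the arm holds its last target. There are 200 camera calls.

### The job

The microtome has been cleaned and has no blade in it: make one dry feed stroke. Click the feed dial on its top deck to 4, then, with the dial left at 4, turn the handwheel exactly one full turn, its top going away from the robot, and stop with the crank handle straight up again so that the object head is parked at the top. Let go, and leave the brush in its tray and the other things on the bench where they are.

Things in the scene. Friction and masses are not known exactly. Their poses are not given: they have to be found in the camera images.
- microtome: Cream microtome, grey base, fixed. Origin on the bench below the handwheel face centre; x to its rear (front to the robot), y from wheel into the housing, z up. In mm here: base x -250..150, y 50..330, z to 45; housing x -110..150, y 50..330, z to 255 (deck); knife holder and object head x -250..-110, y 95..325, z to 235; coarse wheel y 330..382; tray x 33..137, y 211..319 on the deck, z to 267.
- wheel_hub (a point): Centre of the handwheel's flat outer face, 140 mm above the bench; frame parallel to the microtome's. The wheel is a grey disc 170 mm across, 26 mm thick, on the machine's right-hand side, turning about the microtome's y axis; its outer face looks along the microtome's -y. It also drives the object head up and down (60 mm stroke) on the housing's front.
- handle_grip (a point): Mid-length of the crank handle: a black round level sleeve, 28 mm across, 90 mm long, standing out along the microtome's -y from the wheel face (12 to 102 mm off it; this point is 62 mm off). It spins freely on its pin, so a hand holding it need not turn with the wheel. Its centre line circles 65 mm from the wheel's axis: 205 mm above the bench at the top, 75 mm at the bottom.
- handwheel (a joint): Turn of the handwheel in rad, counted through full turns: 0 = handle straight up (it starts within 0.1 of that), positive = clockwise seen from the handle's side, the top going away from the robot (to the microtome's +x); 6.283 = one full turn. Steady friction, about 4 N at the handle; no stops; it stays where it is left.
- dial_grip (a point): On the feed dial's vertical axis at grip height, 285 mm above the bench, 30 above the deck, 12 below the top of the grip bar (50 mm long, 13 wide, 32 high, on a skirt 56 mm across). x points along the bar to its pointer end (white line). 11 white scale marks round it, 0 to 10 clockwise, 20 degrees apart, 0, 5 and 10 long; 5 points to the microtome's +x, 4 is next to it anticlockwise.
- feed_dial (a joint): Turn of the feed dial in rad: 0 at mark 0, growing clockwise seen from above, one click (one mark) each 0.349 rad; mark 4 = 1.396, mark 10 = 3.49 (stops at both ends). A spring ball pulls it into the nearest mark when it is let go; about 0.2 N m takes it over a click. It starts about 6 to 8.
- brush: Small flat brush, 94 mm long, about 10 mm wide and 9 mm high, lying in the tray on the microtome's deck; to be left alone. Origin under its middle, x along it towards the bristles.
- fixative: Amber bottle with blue cap, 62 mm across, 115 mm high, on the bench right of the microtome's front; to be left alone. Origin at the centre of its underside.
- slide_box: Blue slide box, 98 x 82 x 36 mm, on the bench right of the microtome's rear; to be left alone. Origin at the centre of its underside.
- petri_dishes: Stack of two closed dishes, 90 mm across, 30 mm high, on the bench to the right of the handwheel; to be left alone. Origin at the centre of its underside.

How it is judged:
On the way, in this order (a step that is already met when the one before it is completed fails the run):
1. the feed dial is clicked to 4 with the handwheel still parked at the top (value of joint feed_dial between 1.266 and 1.526 rad and value of joint handwheel below 0.5 rad), for 0.2 s.
2. the handwheel passes the bottom of its turn with the dial at 4 (value of joint handwheel above 3 rad and value of joint feed_dial between 1.266 and 1.526 rad).
At the end, for the whole second after the job is handed in: The handwheel has made one turn and rests with its handle within 0.18 rad of straight up (object head at the top), the feed dial stands at 4 (within 0.13 rad), and brush, bottle, slide box and dishes are within 30 mm of where they were (value of joint handwheel between 6.103 and 6.463 rad and velocity of joint handwheel between -0.1 and 0.1 rad/s and value of joint feed_dial between 1.266 and 1.526 rad and distance of each of brush, fixative, slide_box, petri_dishes from where it was at the start of the episode below 0.03 m); the robot touches nothing.
It fails at once if the handwheel is turned backwards from the parked position, or overruns the full turn by more than 0.5 rad (value of joint handwheel below -0.5 rad or value of joint handwheel above 6.78 rad).
It fails at once if the handwheel is turned (beyond 0.6 rad) while the feed dial is not at 4 (value of joint handwheel above 0.6 rad and (value of joint feed_dial below 1.2 rad or value of joint feed_dial above 1.6 rad)).
It fails at once if a bystander is knocked away or over (distance of any of brush, fixative, slide_box, petri_dishes from where it was at the start of the episode above 0.05 m or angle between fixative's own z axis and vertical above 0.5 rad).
It also fails if it takes over 64 s, if anything falls off the work surface, if the arm or the gripper's body presses on something with over 40 N, if the wrist force passes 120 N, or if a joint passes its speed limit or range.

## Working session

There is one attempt and no reset: what is moved stays moved. The work goes in short steps, Python scripts to look and compute and a shell command to move; the robot and the scene stay as the last step left them, time stands still between calls to the robot, and variables do not carry over. Pictures are saved under pics/ and viewed, at most 10 in all, crops included, and the job is handed in when it is done.

```bash
ls; mkdir -p pics; python3 - <<'E'
from rig import *
import cv2,numpy as np
s=state();print({k:np.round(v,3).tolist() for k,v in s.items()})
for n in("scene","side","wrist"):
    c=read_camera(n);cv2.imwrite(f"pics/{n}0.png",c["frame"]);np.savez(f"{n}0.npz",**c)
    R=cv2.Rodrigues(np.array(c["rvec"],float))[0];print(n,(-R.T@np.array(c["tvec"]).ravel()).round(3),R[2].round(2))
E
```

```text
pics
{'time': 0.0, 'joint_positions': [1.178, 0.265, 1.605, 0.0, 1.274, -0.037], 'dq': [-0.0, -0.002, 0.001, -0.001, 0.001, 0.0], 'tau': [-0.001, -51.512, -36.731, 0.0, 0.013, -0.0], 'tcp_pos': [0.235, 0.632, 0.206], 'eef_rot': [-0.556, -3.092, 0.004], 'wrist_force': [-0.014, 0.696, 0.321], 'moment': [0.004, 0.002, 0.066], 'grip_force': 0.0, 'gripper_width': 0.086}
scene [ 1.022 -0.632  0.863] [-0.5   0.55 -0.67]
side [0.568 0.543 0.932] [-0.04 -0.67 -0.74]
wrist [0.167 0.657 0.373] [ 0.27 -0.1  -0.96]
```

View pics/scene0.png

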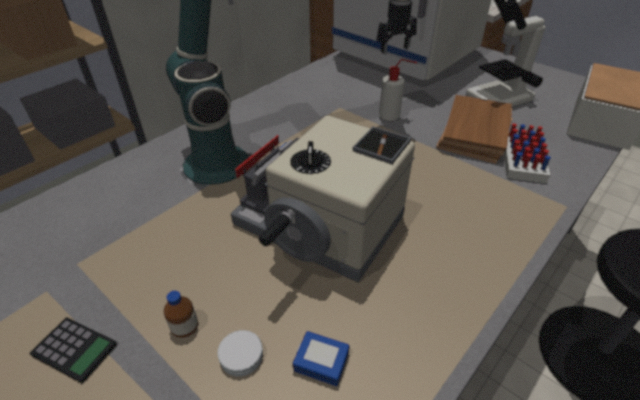

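View pics/side0.png

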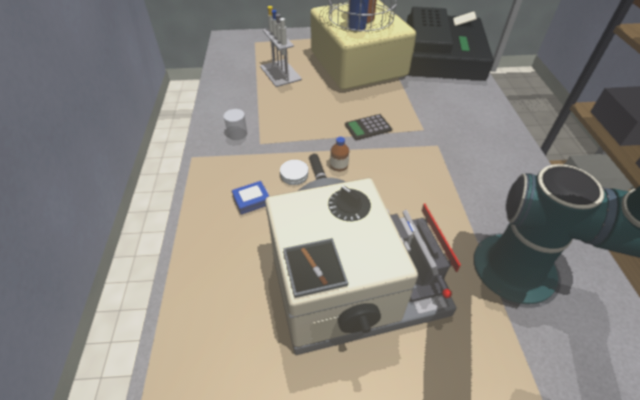

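```bash
python3 - <<'E'
import cv2,numpy as np
a=cv2.imread("pics/scene0.png");b=cv2.imread("pics/side0.png")
z=lambda i,x,y,w,h,k:cv2.convertScaleAbs(cv2.resize(i[y:y+h,x:x+w],None,fx=k,fy=k,interpolation=cv2.INTER_CUBIC),alpha=1.4)
A=z(a,225,105,200,150,4);B=z(b,260,145,200,150,4)
cv2.imwrite("pics/a1.png",A);cv2.imwrite("pics/b1.png",B)
E
```

```text
(no output)
```

View pics/a1.png

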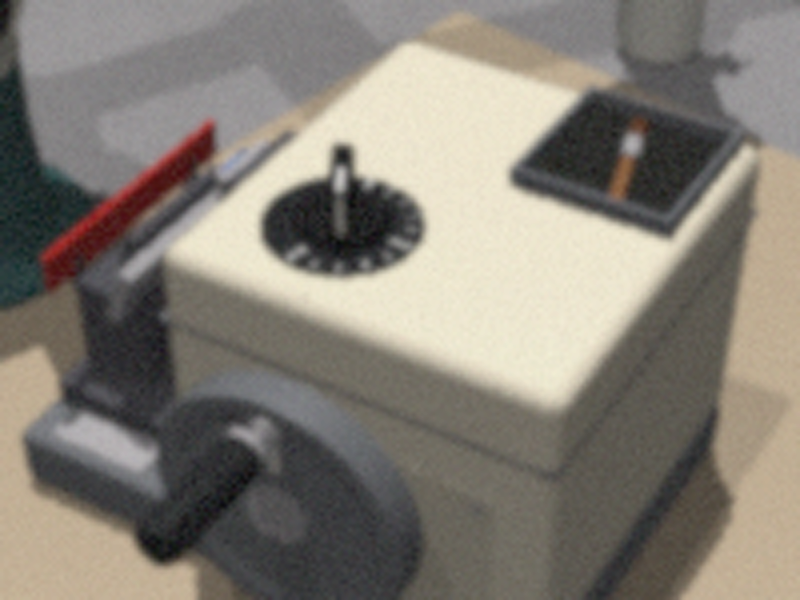

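View pics/b1.png

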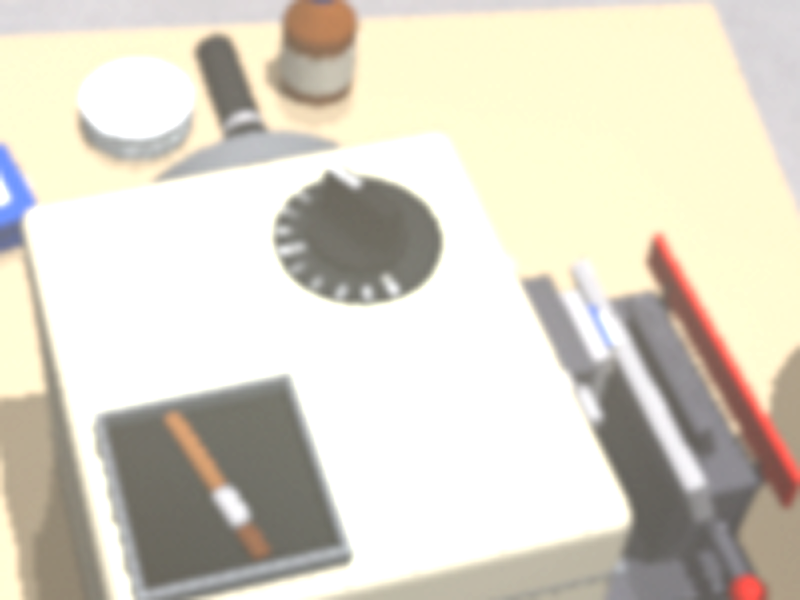

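```bash
cat >h.py <<'E'
import cv2,numpy as np
def cam(n):
    c=np.load(n+"0.npz");R=cv2.Rodrigues(c["rvec"].astype(float))[0];return c["intrinsics"],R,c["tvec"].astype(float).ravel()
def ray(n,p):
    K,R,t=cam(n);d=R.T@np.linalg.solve(K,[*p,1]);return -R.T@t,d/np.linalg.norm(d)
def onz(n,p,z):
    o,d=ray(n,p);return o+d*(z-o[2])/d[2]
def tri(p,q):
    (o,d),(u,e)=ray("scene",p),ray("side",q)
    s=np.linalg.lstsq(np.c_[d,-e],u-o,rcond=None)[0];a,b=o+s[0]*d,u+s[1]*e
    return (a+b)/2,np.linalg.norm(a-b)
A=lambda x,y:(225+(x+.5)/4-.5,105+(y+.5)/4-.5)
B=lambda x,y:(260+(x+.5)/4-.5,145+(y+.5)/4-.5)
E
python3 - <<'E'
from h import *
np.set_printoptions(precision=4,suppress=True)
ta=[onz("scene",A(*p),.267) for p in[(598,92),(745,130),(670,232),(515,178)]]
tb=[onz("side",B(*p),.267) for p in[(350,555),(140,595),(97,415),(290,378)]]
loc=np.array([[33,319],[137,319],[137,211],[33,211]])/1000.
for t in(ta,tb,ta+tb):
    t=np.array(t)[:,:2];l=np.tile(loc,(len(t)//4,1))
    a=l-l.mean(0);b=t-t.mean(0);th=np.arctan2((a[:,0]*b[:,1]-a[:,1]*b[:,0]).sum(),(a*b).sum())
    R=np.array([[np.cos(th),-np.sin(th)],[np.sin(th),np.cos(th)]]);o=t.mean(0)-R@l.mean(0)
    print(th,o,"res",(t-(l@R.T+o)).round(4).tolist())
print("dial disc",onz("scene",A(342,226),.256),onz("side",B(358,239),.256))
print("ptr",tri(A(342,150),B(330,175)),onz("scene",A(342,185),.297),onz("side",B(360,188),.297),onz("side",B(330,175),.297))
print("handle out",tri(A(157,540),B(213,45)),"in",tri(A(252,452),B(242,128)))
for n,f,p in(("5",A,(395,248)),("mark5 side",B,(292,250)),("m0",B,(393,286))): print(n,onz("scene" if f is A else "side",f(*p),.257))
E
```

```text
0.20208128242813583 [ 0.5219 -0.1573] res [[0.0044, 0.0012], [-0.0048, 0.0049], [-0.0015, -0.0052], [0.0018, -0.0008]]
0.16441733618745064 [ 0.5036 -0.1508] res [[0.0017, -0.0007], [-0.0023, -0.0038], [-0.0017, 0.0017], [0.0023, 0.0028]]
0.18364196993374257 [ 0.5128 -0.1541] res [[0.0076, -0.0026], [-0.002, 0.003], [0.0033, -0.0067], [0.007, -0.0042], [-0.0015, 0.0031], [-0.0051, -0.002], [-0.0065, 0.0032], [-0.0028, 0.0062]]
dial disc [ 0.4591 -0.0361  0.256 ] [ 0.456  -0.0344  0.256 ]
ptr (array([ 0.4691, -0.0382,  0.3104]), np.float64(0.011669849957420956)) [ 0.4713 -0.0483  0.297 ] [ 0.4572 -0.0354  0.297 ] [ 0.4723 -0.0461  0.297 ]
handle out (array([ 0.5248, -0.2501,  0.2093]), np.float64(0.002666243259062252)) in (array([ 0.5127, -0.1711,  0.208 ]), np.float64(0.005843438312099231))
5 [ 0.4969 -0.0325  0.257 ]
mark5 side [ 0.4936 -0.0281  0.257 ]
m0 [0.4413 0.0013 0.257 ]
```

```bash
python3 -m creep '{"rotation":[[0,0,0],[0,0,0],[0,0,0],[0,0,0],[0,0,0],[0,0,0],[0,0,0],[0,0,0],[0,0,0],[0,0,0],[0,0,0],[0,0,0]],"translation":[[0,0,-5],[0,0,-5],[0,0,-5],[0,0,-5],[-3,-3.7,0],[-3,-3.7,0],[-3,-3.7,0],[-3,-3.7,0],[-3,-3.7,0],[-3,-3.7,0],[-3,-3.7,0],[-3,-3.7,0]],"gripper":[0,0,0,0,0,0,0,0,0,0,0,0]}'
python3 -m creep '{"rotation":[[0,0,0],[0,0,0],[0,0,0],[0,0,0],[0,0,0],[0,0,0],[0,0,0],[0,0,10],[0,0,10],[0,0,10],[0,0,0],[0,0,0]],"translation":[[-3,-3.7,0],[-3,-3.7,0],[-3,-3.7,0],[-3,-3.7,0],[-3,-3.7,0],[-3,-3.7,0],[-2.3,-3,0],[0,0,0],[0,0,0],[0,0,0],[0,0,0],[0,0,0]],"gripper":[0,0,0,0,0,0,0,0,0,0,0,0]}'
python3 - <<'E'
from rig import *
import cv2,numpy as np
s=state();print(s["time"],s["joint_positions"],s["tcp_pos"],s["eef_rot"])
n="wrist";c=read_camera(n);np.savez("wrist0.npz",**c)
cv2.imwrite("pics/w1.png",cv2.convertScaleAbs(c["frame"],alpha=1.3))
E
```

```text
time: 1.65
tcp_pos: [0.3571, 0.2701, 0.407]
eef_rot: [0.555, 3.092, -0.0]
wrist_force: [0.2, -0.3, 0.6]
gripper_width: 0.0849
grip_force: 0.0
time: 3.15
tcp_pos: [0.4594, -0.0352, 0.4071]
eef_rot: [-1.333, -2.845, 0.0]
wrist_force: [1.1, 0.1, -0.2]
gripper_width: 0.0856
grip_force: 0.0
3.15 [-1.30600863e-01 -2.07438815e-01  1.72982877e+00  1.62965880e-05
  1.61947564e+00 -8.24973534e-01] [ 0.45938007 -0.03521891  0.40712218] [-1.33292993e+00 -2.84450995e+00  1.05437161e-04]
```

View pics/w1.png

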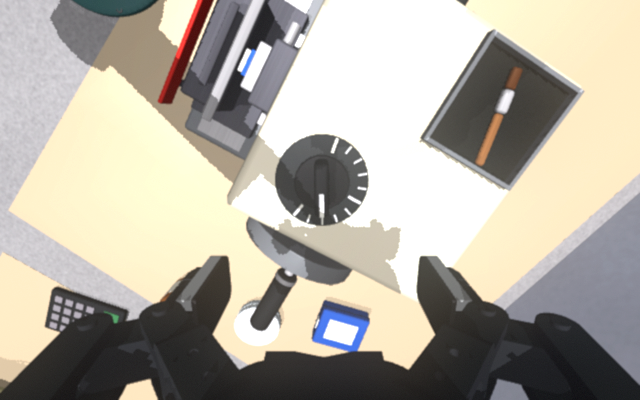

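```bash
python3 - <<'E'
from h import *
np.set_printoptions(precision=4,suppress=True)
W="wrist"
t=np.array([onz(W,p,.267) for p in[(493,32),(581,92),(509,188),(424,138)]])[:,:2]
loc=np.array([[33,319],[137,319],[137,211],[33,211]])/1000.
a=loc-loc.mean(0);b=t-t.mean(0);th=np.arctan2((a[:,0]*b[:,1]-a[:,1]*b[:,0]).sum(),(a*b).sum())
R=np.array([[np.cos(th),-np.sin(th)],[np.sin(th),np.cos(th)]]);o=t.mean(0)-R@loc.mean(0)
print("th",th,"o",o,"res",(t-(loc@R.T+o)).round(4).tolist())
d=onz(W,(322,180),.256);print("dial",d,(d[:2]-o)@R)
for p in[(335,145),(362,180),(298,211)]:
    m=onz(W,p,.256)-d;print(np.degrees(np.arctan2(m[1],m[0])))
l=onz(W,(321.5,216),.297);k=onz(W,(321.5,162),.297);print("bar",l,k,(l+k)/2,np.degrees(np.arctan2(*(l-k)[1::-1])))
u,v=onz(W,(262,324),.205),onz(W,(287,277),.205);print("handle",u,v,np.arctan2(*(v-u)[1::-1])-np.pi/2, np.linalg.norm(u-v))
for q,s,z in((u,-.102,0),(v,-.012,0)): print((q[:2]-o)@R)
for n,p,z in(("scene",(182,330),0),("scene",(240,350),.03),("side",(294,170),.03),("side",(340,163),.0)): 
    x=onz(n,p,z);print(n,x,(x[:2]-o)@R)
from rig import state
from scipy.spatial.transform import Rotation as Q
M=Q.from_rotvec(state()["eef_rot"]).as_matrix();print(M)
E
```

```text
th 0.18268014444467126 o [ 0.5092 -0.1546] res [[0.002, -0.0016], [-0.0009, -0.002], [-0.0018, 0.002], [0.0006, 0.0016]]
dial [ 0.4569 -0.035   0.256 ] [-0.0297  0.1271]
109.7443263765727
39.78374660340397
-87.41808708945514
bar [ 0.4726 -0.0544  0.297 ] [ 0.4406 -0.0159  0.297 ] [ 0.4566 -0.0351  0.297 ] -50.30421063007313
handle [ 0.5295 -0.2511  0.205 ] [ 0.5114 -0.1723  0.205 ] 0.22506272493490376 0.08077053653978036
[ 0.0024 -0.0985]
[-0.001  -0.0179]
scene [ 0.4337 -0.4372  0.    ] [-0.1256 -0.2642]
scene [ 0.5835 -0.392   0.03  ] [ 0.0299 -0.2469]
side [ 0.5776 -0.3852  0.03  ] [ 0.0254 -0.2392]
side [ 0.4214 -0.439   0.    ] [-0.138  -0.2637]
[[-0.6394  0.7688 -0.0002]
 [ 0.7688  0.6394  0.    ]
 [ 0.0001 -0.0001 -1.    ]]
```

```bash
python3 -m creep '{"rotation":[[0,0,0],[0,0,0],[0,0,0],[0,0,0],[0,0,0],[0,0,0],[0,0,0],[0,0,0],[0,0,0],[0,0,0],[0,0,0],[0,0,0]],"translation":[[0.15,-0.18,3],[0,0,3],[0,0,3],[0,0,2.5],[0,0,2.2],[0,0,0],[0,0,0],[0,0,0],[0,0,0],[0,0,0],[0,0,0],[0,0,0]],"gripper":[0,0,0,0,0,0,255,255,255,255,255,255]}'
```

```text
time: 4.7
tcp_pos: [0.457, -0.0357, 0.2711]
eef_rot: [1.337, 2.842, -0.001]
wrist_force: [-3.1, -1.2, 5.1]
gripper_width: 0.0091
grip_force: 58.9
```

```bash
python3 -m creep '{"rotation":[[0,0,-8],[0,0,-8],[0,0,-8],[0,0,-8],[0,0,-8],[0,0,-8],[0,0,-8],[0,0,-8],[0,0,-8],[0,0,-8],[0,0,0],[0,0,0]],"translation":[[0,0,0],[0,0,0],[0,0,0],[0,0,0],[0,0,0],[0,0,0],[0,0,0],[0,0,0],[0,0,0],[0,0,0],[0,0,0],[0,0,0]],"gripper":[255,255,255,255,255,255,255,255,255,255,255,255]}'
python3 - <<'E'
from rig import *
import numpy as np
from scipy.spatial.transform import Rotation as Q
s=state();M=Q.from_rotvec(s["eef_rot"]).as_matrix();print(np.degrees(np.arctan2(M[1,0],M[0,0])),s["joint_positions"],s["moment"],s["gripper_width"])
E
```

```text
time: 6.2
tcp_pos: [0.457, -0.036, 0.2711]
eef_rot: [0.803, -3.037, 0.002]
wrist_force: [-4.1, -3.5, 5.4]
gripper_width: 0.0091
grip_force: 58.9
-150.3869182327988 [-1.31739162e-01 -1.91425333e-01  1.95832542e+00 -1.56422715e-03
  1.37445493e+00 -2.21907680e+00] [-0.4832303   0.62196263  0.05436055] 0.009146684729913644
```

```bash
python3 -m creep '{"rotation":[[0,0,0],[0,0,0],[0,0,0],[0,0,0],[0,0,0],[0,0,0],[0,0,0],[0,0,0],[0,0,0],[0,0,0]],"translation":[[0,0,0],[0,0,0],[0,0,0],[0,0,0],[0,0,-3],[0,0,-4],[0,0,-4],[0,0,-4],[0,0,0],[0,0,0]],"gripper":[0,0,0,0,0,0,0,0,0,0]}'
python3 - <<'E'
from rig import *
import cv2,numpy as np
c=read_camera("wrist");np.savez("wrist0.npz",**c)
cv2.imwrite("pics/w2.png",cv2.convertScaleAbs(c["frame"],alpha=1.3))
E
```

```text
time: 7.45
tcp_pos: [0.457, -0.0352, 0.4196]
eef_rot: [0.803, -3.037, -0.0]
wrist_force: [-0.9, -0.2, 0.0]
gripper_width: 0.0856
grip_force: 0.0
```

View pics/w2.png

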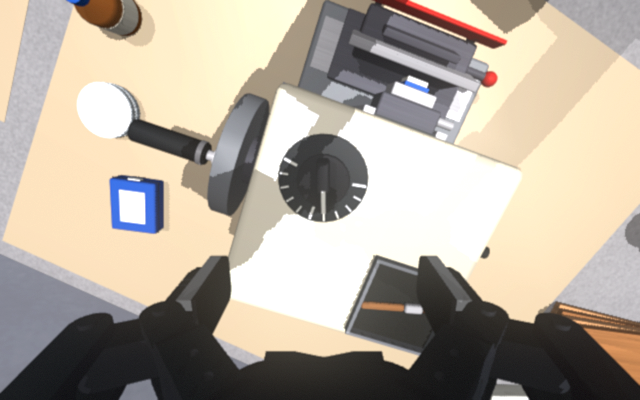

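```bash
python3 - <<'E'
from h import *
np.set_printoptions(precision=4,suppress=True)
W="wrist";o=np.array([.5092,-.1546])
l=onz(W,(323,214),.297);k=onz(W,(323,162),.297);print("bar",(l+k)/2,np.degrees(np.arctan2(*(l-k)[1::-1])))
u,v=onz(W,(132,131),.205),onz(W,(208,155),.205);print("handle",u,v,np.arctan2(*(v-u)[1::-1])-np.pi/2, np.linalg.norm(u-v))
th=.18;R=np.array([[np.cos(th),-np.sin(th)],[np.sin(th),np.cos(th)]])
for q in(u,v):print((q[:2]-o)@R)
g=o+R@[0,-.066];print("grip",g)
E
```

```text
bar [ 0.4571 -0.0361  0.297 ] 29.608211202963062
handle [ 0.5274 -0.2546  0.205 ] [ 0.5092 -0.1655  0.205 ] 0.20200050057645091 0.09094751050007259
[ 0.     -0.1017]
[-0.002  -0.0107]
grip [ 0.521  -0.2195]
```

```bash
python3 -m creep '{"rotation":[[0,0,10],[0,0,10],[0,0,10],[0,0,10],[0,0,10],[0,0,10],[0,0,10],[0,0,10],[0,0,10],[0,0,10],[0,0,9.3],[0,0,0]],"translation":[[0,0,0],[0,0,0],[0,0,0],[0,0,0],[0,0,0],[0,0,0],[0,0,0],[0,0,0],[0,0,0],[0,0,0],[0,0,0],[0,0,0]],"gripper":[0,0,0,0,0,0,0,0,0,0,0,0]}'
python3 -m creep '{"rotation":[[0,0,0],[0,0,0],[0,0,0],[0,0,0],[0,0,0],[0,0,0],[0,8,0],[0,9,0],[0,8,0],[0,0,0]],"translation":[[-5,0.6,0],[-5,0.6,0],[-5,0.6,0],[-5,0.6,0],[-5,0.6,0],[0,0,0],[0,0,0],[0,0,0],[0,0,0],[0,0,0]],"gripper":[0,0,0,0,0,0,0,0,0,0]}'
cat >>h.py <<'E'
from rig import *
from scipy.spatial.transform import Rotation as Q
TH=.18;UX=np.array([np.cos(TH),np.sin(TH),0]);UY=np.array([-np.sin(TH),np.cos(TH),0]);O=np.array([.5092,-.1546,0])
def where():
    s=state();M=Q.from_rotvec(s["eef_rot"]).as_matrix();p=np.array(s["tcp_pos"]);g=p-.019*M[:,2]
    l=np.array([(g-O)@UX,(g-O)@UY,g[2]])
    print("t",s["time"],"q",np.round(s["joint_positions"],2),"\ntool in mt",(np.c_[UX,UY,[0,0,1]].T@M).round(3).tolist(),"\ngrasp mt",l.round(4),"ang",np.arctan2(l[0],l[2]-.14).round(3),"rad",np.hypot(l[0],l[2]-.14).round(4),"F",np.round(s["wrist_force"],1),"w",s["gripper_width"])
    return s,M,p,l
def to(l): # shift in tool cm so that grasp comes to local l
    s,M,p,c=where();d=np.array(l)-c;print("shift cm",(M.T@(d[0]*UX+d[1]*UY+[0,0,d[2]])*100).round(2))
E
python3 -c "
from h import *
to([0,-.066,.205])"
```

```text
time: 9.0
tcp_pos: [0.4565, -0.0352, 0.4184]
eef_rot: [-2.009, -2.412, 0.003]
wrist_force: [0.1, -0.0, -0.7]
gripper_width: 0.0855
grip_force: 0.0
time: 10.25
tcp_pos: [0.531, -0.2768, 0.4166]
eef_rot: [-1.779, -2.129, -0.394]
wrist_force: [-0.5, -0.4, -1.4]
gripper_width: 0.0854
grip_force: 0.0
t 10.25 q [-0.69  0.28  1.27  0.29  1.92 -0.82] 
tool in mt [[0.002, 1.0, -0.003], [0.904, -0.0, 0.426], [0.426, -0.004, -0.904]] 
grasp mt [-3.000e-04 -1.322e-01  4.338e-01] ang -0.001 rad 0.2938 F [-0.5 -0.4 -1.4] w 0.08543456689237271
shift cm [-3.77  0.12 23.52]
```

```bash
python3 -m creep '{"rotation":[[0,0,0],[0,0,0],[0,0,0],[0,0,0],[0,0,0],[0,0,0],[0,0,0],[0,0,0],[0,0,0],[0,0,0],[0,0,0],[0,0,0]],"translation":[[-3.8,0.1,0],[0,0,5],[0,0,5],[0,0,5],[0,0,4.5],[0,0,4],[0,0,0],[0,0,0],[0,0,0],[0,0,0],[0,0,0],[0,0,0]],"gripper":[0,0,0,0,0,0,0,255,255,255,255,255]}'
python3 -c "
from h import *
to([0,-.066,.205])
c=read_camera('side');cv2.imwrite('pics/s2.png',cv2.convertScaleAbs(cv2.resize(c['frame'][60:310,200:520],None,fx=2.4,fy=2.4),alpha=1.4))"
```

```text
time: 11.75
tcp_pos: [0.5212, -0.2134, 0.1928]
eef_rot: [-1.783, -2.136, -0.394]
wrist_force: [-1.9, -4.5, 5.0]
gripper_width: 0.0169
grip_force: 51.3
t 11.75 q [-0.63  0.27  1.69  0.3   1.51 -0.87] 
tool in mt [[-0.0, 1.0, 0.001], [0.907, -0.0, 0.42], [0.42, 0.001, -0.907]] 
grasp mt [ 0.0012 -0.068   0.2101] ang 0.017 rad 0.0701 F [-1.9 -4.5  5. ] w 0.016945401159020507
shift cm [-0.03 -0.12  0.54]
```

View pics/s2.png

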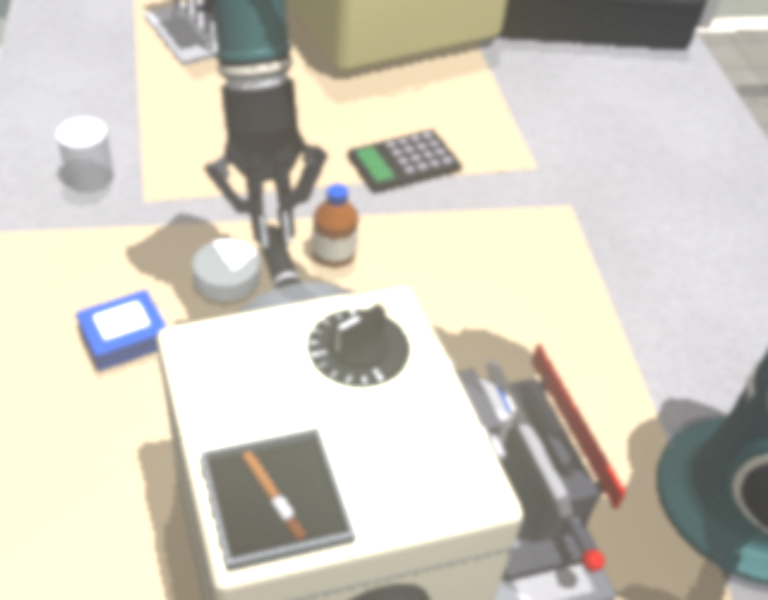

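```bash
python3 -m creep '{"rotation":[[0,0,0],[0,0,0],[0,0,0],[0,0,0],[0,0,0],[0,0,0],[0,0,0],[0,0,0],[0,0,0],[0,0,0]],"translation":[[0,0,0],[0,0,0],[0,0,0],[0,-0.1,0.4],[0,0,0],[0,0,0],[0,0,0],[0,0,0],[0,0,0],[0,0,0]],"gripper":[0,0,0,0,255,255,255,255,255,255]}'
python3 -c "
from h import *
to([0,-.066,.205])
c=read_camera('wrist');cv2.imwrite('pics/w3.png',cv2.convertScaleAbs(c['frame'],alpha=1.3))"
```

```text
time: 13.05
tcp_pos: [0.52, -0.2106, 0.1883]
eef_rot: [-1.782, -2.135, -0.396]
wrist_force: [0.3, -0.8, 4.2]
gripper_width: 0.0226
grip_force: 58.7
t 13.05 q [-0.63  0.27  1.7   0.3   1.5  -0.88] 
tool in mt [[-0.0, 1.0, 0.001], [0.907, -0.0, 0.422], [0.422, 0.001, -0.907]] 
grasp mt [ 0.0006 -0.065   0.2055] ang 0.009 rad 0.0655 F [ 0.3 -0.8  4.2] w 0.022599384013851944
shift cm [-0.11 -0.06  0.  ]
```

View pics/w3.png

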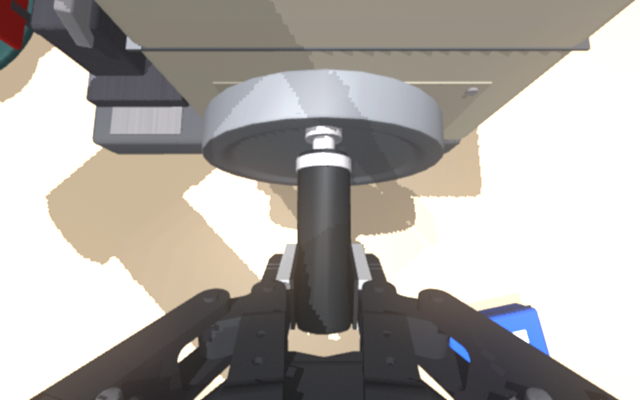

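```bash
python3 -c "
from h import *
a=np.radians(np.arange(0,361,10));y=np.diff(6.5*np.sin(a));z=np.diff(6.5*np.cos(a))
for i in (0,12,24): print(np.c_[.4226*z,y,-.906*z][i:i+12].round(2).tolist())"
```

```text
[[-0.04, 1.13, 0.09], [-0.12, 1.09, 0.27], [-0.2, 1.03, 0.43], [-0.27, 0.93, 0.59], [-0.34, 0.8, 0.73], [-0.39, 0.65, 0.84], [-0.43, 0.48, 0.93], [-0.46, 0.29, 0.99], [-0.48, 0.1, 1.02], [-0.48, -0.1, 1.02], [-0.46, -0.29, 0.99], [-0.43, -0.48, 0.93]]
[[-0.39, -0.65, 0.84], [-0.34, -0.8, 0.73], [-0.27, -0.93, 0.59], [-0.2, -1.03, 0.43], [-0.12, -1.09, 0.27], [-0.04, -1.13, 0.09], [0.04, -1.13, -0.09], [0.12, -1.09, -0.27], [0.2, -1.03, -0.43], [0.27, -0.93, -0.59], [0.34, -0.8, -0.73], [0.39, -0.65, -0.84]]
[[0.43, -0.48, -0.93], [0.46, -0.29, -0.99], [0.48, -0.1, -1.02], [0.48, 0.1, -1.02], [0.46, 0.29, -0.99], [0.43, 0.48, -0.93], [0.39, 0.65, -0.84], [0.34, 0.8, -0.73], [0.27, 0.93, -0.59], [0.2, 1.03, -0.43], [0.12, 1.09, -0.27], [0.04, 1.13, -0.09]]
```

```bash
python3 -m creep '{"rotation":[[0,0,0],[0,0,0],[0,0,0],[0,0,0],[0,0,0],[0,0,0],[0,0,0],[0,0,0]],"translation":[[-0.04,1.13,0.09],[-0.12,1.09,0.27],[-0.2,1.03,0.43],[-0.27,0.93,0.59],[-0.34,0.8,0.73],[-0.39,0.65,0.84],[0,0,0],[0,0,0]],"gripper":[255,255,255,255,255,255,255,255]}'
python3 -c "
from h import *
to([.065*np.sin(np.pi/3),-.066,.14+.065*.5])"
```

```text
time: 14.1
tcp_pos: [0.5764, -0.2002, 0.1533]
eef_rot: [-1.783, -2.135, -0.396]
wrist_force: [5.7, -0.4, -2.8]
gripper_width: 0.0226
grip_force: 58.3
t 14.1 q [-0.57  0.37  1.63  0.32  1.45 -0.83] 
tool in mt [[0.0, 1.0, 0.002], [0.907, -0.001, 0.422], [0.422, 0.002, -0.907]] 
grasp mt [ 0.0579 -0.0649  0.1705] ang 1.085 rad 0.0654 F [ 5.7 -0.4 -2.8] w 0.02258860220564047
shift cm [-0.01 -0.16 -0.22]
```

```bash
python3 -m creep '{"rotation":[[0,0,0],[0,0,0],[0,0,0],[0,0,0],[0,0,0],[0,0,0],[0,0,0],[0,0,0]],"translation":[[-0.43,0.43,0.9],[-0.46,0.25,0.95],[-0.48,0.1,1],[-0.48,-0.1,1],[-0.46,-0.29,0.97],[-0.43,-0.48,0.92],[0,0,0],[0,0,0]],"gripper":[255,255,255,255,255,255,255,255]}'
python3 -c "
from h import *
to([.065*np.sin(np.pi/1.5),-.066,.14-.065*.5])"
```

```text
time: 15.1
tcp_pos: [0.5729, -0.2008, 0.088]
eef_rot: [-1.781, -2.133, -0.392]
wrist_force: [5.5, -1.2, -7.1]
gripper_width: 0.0229
grip_force: 58.2
t 15.1 q [-0.57  0.43  1.68  0.32  1.35 -0.87] 
tool in mt [[0.001, 1.0, -0.002], [0.906, -0.0, 0.423], [0.423, -0.003, -0.906]] 
grasp mt [ 0.0545 -0.0649  0.1052] ang 2.139 rad 0.0646 F [ 5.5 -1.2 -7.1] w 0.022873283522930492
shift cm [-0.    0.18 -0.25]
```

```bash
python3 -m creep '{"rotation":[[0,0,0],[0,0,0],[0,0,0],[0,0,0],[0,0,0],[0,0,0],[0,0,0],[0,0,0],[0,0,0],[0,0,0],[0,0,0]],"translation":[[-0.36,-0.6,0.77],[-0.32,-0.74,0.68],[-0.25,-0.9,0.54],[-0.19,-1,0.4],[-0.11,-1.09,0.24],[-0.04,-1.13,0.07],[0.04,-1.13,-0.09],[0.12,-1.09,-0.27],[0.2,-1.03,-0.43],[0,0,0],[0,0,0]],"gripper":[255,255,255,255,255,255,255,255,255,255,255]}'
python3 -c "
from h import *
to([-.0325,-.066,.14-.065*.866])"
```

```text
time: 16.48
tcp_pos: [0.4843, -0.217, 0.0696]
eef_rot: [-1.777, -2.132, -0.388]
wrist_force: [-6.6, -6.6, -8.0]
gripper_width: 0.0229
grip_force: 58.8
t 16.475 q [-0.66  0.34  1.84  0.29  1.31 -0.97] 
tool in mt [[0.001, 1.0, -0.007], [0.906, 0.002, 0.424], [0.424, -0.007, -0.906]] 
grasp mt [-0.0356 -0.065   0.0868] ang -2.552 rad 0.064 F [-6.6 -6.6 -8. ] w 0.022851428707759323
shift cm [-0.22  0.31  0.24]
```

```bash
python3 -m creep '{"rotation":[[0,0,0],[0,0,0],[0,0,0],[0,0,0],[0,0,0],[0,0,0],[0,0,0],[0,0,0],[0,0,0],[0,0,0]],"translation":[[0.27,-0.89,-0.6],[0.35,-0.76,-0.75],[0.4,-0.6,-0.86],[0.44,-0.43,-0.94],[0.47,-0.24,-1],[0.48,-0.04,-1.03],[0.47,0.16,-1.02],[0.45,0.34,-0.97],[0,0,0],[0,0,0]],"gripper":[255,255,255,255,255,255,255,255,255,255]}'
python3 -c "
from h import *
to([-.065*np.sin(np.pi/3),-.066,.14+.065*.5])"
```

```text
time: 17.73
tcp_pos: [0.4625, -0.2211, 0.1522]
eef_rot: [-1.778, -2.134, -0.393]
wrist_force: [-5.6, -2.2, 4.9]
gripper_width: 0.0226
grip_force: 62.8
t 17.725 q [-0.69  0.23  1.82  0.28  1.44 -0.96] 
tool in mt [[-0.001, 1.0, -0.002], [0.906, 0.002, 0.424], [0.424, -0.002, -0.906]] 
grasp mt [-0.0578 -0.0651  0.1694] ang -1.1 rad 0.0649 F [-5.6 -2.2  4.9] w 0.022617583047858412
shift cm [ 0.05  0.15 -0.32]
```

```bash
python3 -m creep '{"rotation":[[0,0,0],[0,0,0],[0,0,0],[0,0,0],[0,0,0],[0,0,0],[0,0,0],[0,0,0]],"translation":[[0.43,0.63,-0.91],[0.37,0.81,-0.79],[0.3,0.95,-0.65],[0.22,1.07,-0.47],[0.14,1.14,-0.3],[0.02,1,-0.05],[0,0,0],[0,0,0]],"gripper":[255,255,255,255,255,255,255,255]}'
python3 -c "
from h import *
to([0,-.066,.205])"
```

```text
time: 18.73
tcp_pos: [0.5202, -0.2105, 0.1883]
eef_rot: [-1.78, -2.136, -0.399]
wrist_force: [0.8, -1.0, 5.6]
gripper_width: 0.0229
grip_force: 62.7
t 18.725 q [-0.63  0.27  1.7   0.3   1.5  -0.88] 
tool in mt [[-0.002, 1.0, 0.003], [0.906, 0.0, 0.423], [0.423, 0.004, -0.906]] 
grasp mt [ 0.0007 -0.065   0.2055] ang 0.011 rad 0.0655 F [ 0.8 -1.   5.6] w 0.022862183274628013
shift cm [-0.11 -0.08  0.01]
```

```bash
python3 -m creep '{"rotation":[[0,0,0],[0,0,0],[0,0,0],[0,0,0],[0,0,0],[0,0,0],[0,0,0],[0,0,0],[0,0,0],[0,0,0],[0,0,0]],"translation":[[0,0,0],[0,0,0],[0,0,0],[0,0,0],[0,0,-3],[0,0,-4],[0,0,-4.5],[0,0,-4.5],[0,0,-4],[0,0,0],[0,0,0]],"gripper":[0,0,0,0,0,0,0,0,0,0,0]}'
python3 -c "
from h import *
where()
c=read_camera('wrist');d=read_camera('side')
z=lambda i:cv2.convertScaleAbs(i,alpha=1.3)
cv2.imwrite('pics/f.png',np.hstack([cv2.resize(z(c['frame'])[:300,160:480],(400,375)),cv2.resize(z(d['frame'])[110:310,240:453],(400,375))]))"
```

```text
time: 20.1
tcp_pos: [0.5342, -0.294, 0.3646]
eef_rot: [-1.78, -2.133, -0.395]
wrist_force: [-0.2, 0.4, -0.6]
gripper_width: 0.0855
grip_force: 0.0
t 20.1 q [-0.71  0.31  1.33  0.28  1.84 -0.86] 
tool in mt [[0.0, 1.0, -0.001], [0.906, -0.0, 0.424], [0.424, -0.001, -0.906]] 
grasp mt [-3.000e-04 -1.497e-01  3.818e-01] ang -0.001 rad 0.2418 F [-0.2  0.4 -0.6] w 0.08551040619367954
```

View pics/f.png

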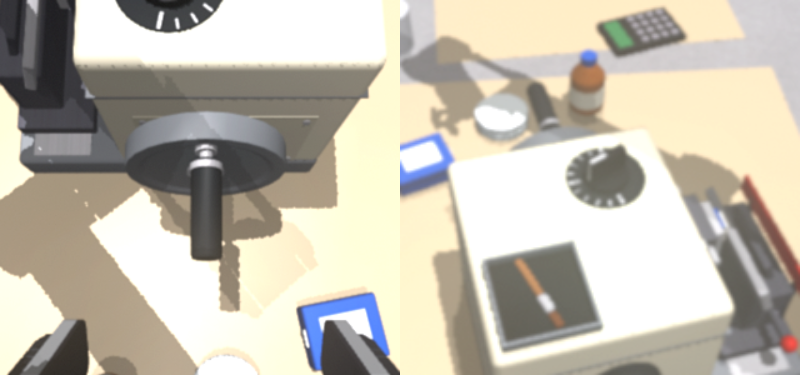

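The handle stands straight up (left half, about (205,210), centred on the wheel). The dial pointer is still at 4, the other things have not moved, and the gripper is clear.

```bash
python3 -c "
from rig import *
print(finish_job())"
```

```text
the job is handed in; nothing more can be done
None
```

The feed dial was clicked from 8 to 4, the handwheel was turned one full turn and left with its handle straight up, and the gripper let go clear of everything; the job is handed in at about 20 s, with no verdict shown.

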